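# Hang the flosser handle on its slanted dock peg

## Robot

A 7-joint arm with a two-finger parallel gripper is mounted at the origin on the work surface. World frame = base frame: x ahead of the robot, y to its left, z up, the work surface at z = 0. Lengths are in m, angles in degrees, forces in N, time in s.
With the tool pointing down it reaches from about 0.35 to 0.775 m from the base axis. Payload 3.1 kg.
Tool frame: the origin (TCP) lies midway between the tips of the shut fingers; the grasp point (between the pads) lies 19 mm behind it; z points along the fingers, y is the direction in which the jaws open and shut (so a half turn about z gives the same grasp; the last joint's range is limited). The gripper opens to 85 mm and grips with 20 to 120 N. Pads are 22 mm wide; open, the fingers measure 114 mm over their backs; the gripper's body (76 mm by 85 mm) begins 54 mm behind the grasp point. The pads swing forward as they close: fully open they stand 13 mm farther back than shut.
Start: joints at [62.011, 17.813, 0.802, 86.603, -0.252, 75.585, -1.558], TCP at [0.238, -0.496, 0.231] pointing down, gripper open.
Joint ranges: [-154.91, 154.91], [-16.99, 109.72], [-72.82, 74.43], [7.12, 147.25], [-82.49, 262.49], [11.32, 116.49], [-174.64, 174.64]. Speed limits (degrees/s): [159.86, 159.86, 180, 180, 180, 180, 180].

## Interface

Orientations are given as [roll, pitch, yaw] about the fixed x, y, z axes, in that order (R = Rz(yaw) Ry(pitch) Rx(roll)).
In Python, from station import * gives the robot as it stands.
- The arm moves only by the tool drive_tool, never from a script. Its argument "targets" is one flat list of numbers, 7 for each row, row after row: the opening, from -1 (shut) to 1 (fully open), then the shift along the tool's x, y, z in units of 0.5 m (1.0 is 0.5 m), then the turn, a rotation vector about the tool's x, y, z in units of 180 degrees (1.0 is 180 degrees). In form: [grip, dx, dy, dz, rx, ry, rz, grip, dx, dy, dz, rx, ry, rz, ...]. A call has 1 to 20 rows; each row is the pose to reach, as a shift and turn from the pose measured when the call began, along the tool's axes at that moment, turning the shorter way round; what a row does not reach only later rows make up. A row lasts 1/12 s, in which the tool goes at most 41.7 mm and 7.16 degrees, less where a joint would pass 70% of its speed; a pose out of reach is approached as far as the arm can. A call with a number of a shift or a turn outside -1 to 1 is refused whole. A call with a gripper value outside its range is refused whole. The fingers move at their own pace and stop on an object; "force" is the grip in N (left out, the last holds). Time passes only in rows, so rows that repeat a pose let the fingers close. It gives the time, the measured TCP pose, the force and the opening at its end, in the units of the state.
- get_state(): the state, without advancing time (a new reading comes with each control period).
- get_image(name): name is "scene" or "top" or "wrist"; returns a dict with "color" (400x640x3 uint8, red, green, blue), "fx", "fy", "cx", "cy" (pixels), "view" (4x4, takes a point from world to camera coordinates). Camera axes: x right, y up, looking along -z (the intrinsics and any distortion apply to the point x, -y, -z); pixel columns grow to the right and rows downward; lengths in m; the calibration is good to about 2 mm. A picture is of the moment at which its call begins. There is no depth.
- job_done(): hands the job in, once; it reports no verdict.
The state is a dict: "t": time; "joint_pos": joint angles; "qvel": joint speeds; "joint_torque": joint torques, N m; "ee_pos": TCP position; "ee_rot": TCP orientation; "ft_force": force on the tool from outside, world axes, zero at the start; "ft_torque": the same for the moment, N m; "opening": opening from 0.0 (shut) to 1.0 (fully open).
Only numpy, scipy, OpenCV 4.12 (cv2) and the standard library are available. Lean on these libraries where they do the work, as an engineer would, in place of code of your own. Each camera call takes 0.05 s, during which the arm holds its last target.

## Task

Pick up the white flosser handle and hang it on the dock's slanted peg, sliding it on along the peg. Push it down with the stiff sleeve until the sleeve can go no farther, seat it there with a firm steady push of about 14 newtons held for a second (never more than 22), then let go and leave it hanging. Leave the tumbler, the soap dish and the tin where they are.

Things in the scene. Friction and masses are not known exactly. Their poses are not given: they have to be found in the camera images.
- handle_mid (a point): Centre (half-way up) of the white plastic flosser handle: a plain round barrel 36 mm in diameter, 125 mm long, about 160 g, starting upright on the stone. z runs along the barrel to the closed, slightly domed top, 62.5 mm above this point; the open mouth is 62.5 mm below it, with a coaxial round bore 24 mm in diameter and 80 mm deep. Grip it anywhere on the upper half.
- handle: The same flosser handle; its origin is the centre of the mouth end (the underside as it stands), z along the barrel to the closed top.
- dock: The dock, fixed to the stone: a grey stone foot 110 x 90 mm, 26 mm high, with a leaning grey round housing (44 mm across) that carries the peg. Origin under the foot's centre, z up; the peg leans towards the dock's -x (roughly to the robot). On the peg rides a black rubber sleeve ring (35 mm across, 14 mm high), on which the handle's mouth comes to bear.
- peg_tip (a point): Tip of the dock's steel peg, z along the peg, outwards and up, 30 degrees from vertical. The peg is 19 mm in diameter; its last 14 mm taper to 10 mm. The sleeve on it slides down under about 5 N of push and stays where it is pushed, down to an inner stop that is not measured and differs each time.
- peg_root (a point): Root of the peg on its axis, 85 mm below the tip; same axes. Before: sleeve top 31 to 49 mm from here. At its stop: 17 to 31 mm. The stop is sprung, 2.5 N per mm: while the sleeve slides the push stays at 5 to 6 N (and the spring is pressed some 2 mm by it); from the stop on the push climbs 2.5 N for each mm. Only force shows the stop.
- tumbler: Bystander: chrome toothbrush tumbler, 72 mm across, 100 mm high, standing upright. Origin at the centre of its underside.
- soap_dish: Bystander: grey stone soap dish, 110 x 75 x 24 mm. Origin at the centre of its underside.
- balm_tin: Bystander: round lip balm tin, 52 mm across, 18 mm high. Origin at the centre of its underside.
Mind the look-alikes: they are no part of the job. Of the things that look like the handle, take the one that is farthest to the robot's left at the start.

How it is judged:
By the outcome, as a careful person would: the job done as asked, in the order asked, and still so for the second after the job is handed in, with the robot touching nothing.
It also fails if it takes over 51 s, if anything falls off the work surface, if the arm or the gripper's body presses on something with over 40 N, if the wrist force passes 120 N, or if a joint passes its speed limit or range.

## Working session

There is one attempt and no reset: what is moved stays moved. The work goes in short steps, Python scripts to look and compute and a tool call to move; the robot and the scene stay as the last step left them, time stands still between calls to the robot, and variables do not carry over. Pictures are saved under pics/ and viewed, and the job is handed in when it is done.

Besides the shell and the picture viewer there is one more tool, called after "Call:" in YAML: its name, and indented under it one key for each argument. drive_tool: Moves the arm, as the interface text tells. Its arguments: {"type":"object","properties":{"targets":{"type":"array"},"force":{"type":"number"}},"required":["targets"]}

```bash
ls; mkdir -p pics
python3 - <<'E'
from station import *
import cv2
s=get_state();print(s)
for n in("scene","top","wrist"):
    i=get_image(n);cv2.imwrite(f"pics/{n}0.png",i["color"][:,:,::-1]);print(n,i["fx"],i["fy"],i["cx"],i["cy"],i["view"],[k for k in i])
E
```

```text
pics
{'t': 0.0, 'joint_pos': array([62.01085149, 17.86031212,  0.80119982, 86.69406098, -0.2544763 ,
       75.58343012, -1.55909072]), 'qvel': array([-0.03838355, -0.01503794, -0.00456481, -0.07290754, -0.05144184,
       -0.02720392,  0.06792051]), 'joint_torque': array([-1.24342055e-04, -3.79916525e+01,  1.46047119e-01, -2.30590099e+01,
        1.24293548e-02,  1.37382047e-02,  1.25644672e-05]), 'ee_pos': array([ 0.23735335, -0.49532608,  0.23020741]), 'ee_rot': array([-1.79864003e+02,  3.10799586e-03,  2.56035275e+01]), 'ft_force': array([-0.21323359,  0.42846324, -0.57866254]), 'ft_torque': array([ 0.00186284, -0.03681026, -0.05011289]), 'opening': 1.00301451917661}
scene 362.1087591413225 362.1087591413225 314.76449344078526 201.46023367954547 [[ 0.22103995  0.97526257  0.0020641  -0.24150575]
 [-0.67132007  0.1506165   0.72570244  0.30525018]
 [ 0.70743954 -0.16179491  0.6880056  -1.3572222 ]
 [ 0.          0.          0.          1.        ]] ['color', 'fx', 'fy', 'cx', 'cy', 'view']
top 450.81897599327897 450.81897599327897 320.82135391608415 206.61916045948823 [[ 1.73870810e-02 -9.99847993e-01  1.29646931e-03  1.12788864e-01]
 [ 9.93327707e-01  1.74215182e-02  1.14002440e-01 -6.12710310e-01]
 [-1.14007697e-01 -6.94350769e-04  9.93479624e-01 -9.51031585e-01]
 [ 0.00000000e+00  0.00000000e+00  0.00000000e+00  1.00000000e+00]] ['color', 'fx', 'fy', 'cx', 'cy', 'view']
wrist 349.053060629111 349.053060629111 320.0588463054777 199.54152686148973 [[ 0.43105967 -0.90232197 -0.00161822 -0.54865936]
 [ 0.86684877  0.4146099  -0.27689679  0.03432516]
 [ 0.25052099  0.11795628  0.9608983  -0.379108  ]
 [ 0.          0.          0.          1.        ]] ['color', 'fx', 'fy', 'cx', 'cy', 'view']
```

View pics/scene0.png

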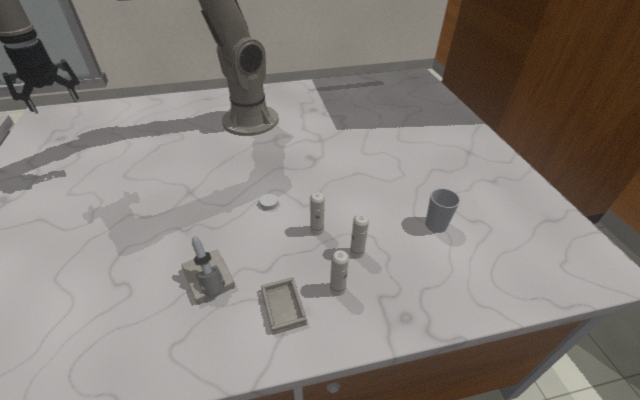

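View pics/top0.png

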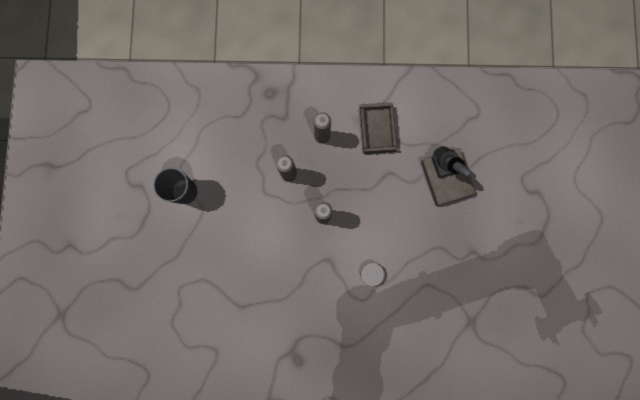

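View pics/wrist0.png

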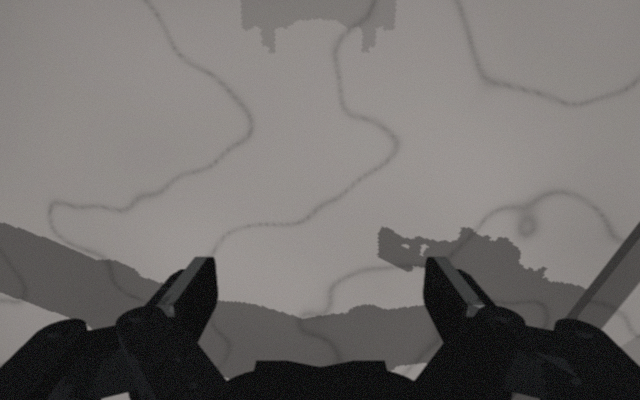

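Three look-alikes, in the top view at (322,120), (285,163) and (322,211), and in the scene view at about (340,272), (360,235) and (317,212). The one at top (285,163) / scene (360,235) is the farthest to the robot's left (+y, which is left in top). I'll confirm it in an enlarged crop.

```bash
cat > h.py <<'E'
from station import *
import cv2, numpy as np
from scipy.spatial.transform import Rotation as R
def ray(i,u,v):
    V=np.array(i["view"]);c=-V[:3,:3].T@V[:3,3]
    d=np.array([(u-i["cx"])/i["fx"],-(v-i["cy"])/i["fy"],-1.]);d=V[:3,:3].T@d
    return c,d/np.linalg.norm(d)
def atz(i,u,v,z):
    c,d=ray(i,u,v);return c+d*(z-c[2])/d[2]
def proj(i,p):
    V=np.array(i["view"]);q=V[:3,:3]@np.array(p)+V[:3,3]
    return np.array([i["cx"]+i["fx"]*q[0]/-q[2],i["cy"]-i["fy"]*q[1]/-q[2]])
def tri(*a):
    A=np.zeros((3,3));b=np.zeros(3)
    for i,u,v in a:
        c,d=ray(i,u,v);P=np.eye(3)-np.outer(d,d);A+=P;b+=P@c
    x=np.linalg.solve(A,b);return x,[np.linalg.norm((np.eye(3)-np.outer(d,d))@(x-c)) for c,d in [ray(*k) for k in a]]
def crop(i,x0,y0,w,h,s,name):
    c=i["color"][y0:y0+h,x0:x0+w,::-1];cv2.imwrite(name,cv2.resize(c,None,fx=s,fy=s,interpolation=cv2.INTER_CUBIC))
E
python3 - <<'E'
from h import *
S=get_image("scene");T=get_image("top")
a=S["color"][180:310,290:400,::-1];b=T["color"][90:230,260:350,::-1]
f=lambda x,s:cv2.resize(x,None,fx=s,fy=s,interpolation=cv2.INTER_CUBIC)
A=f(a,4);B=f(b,4);o=np.zeros((560,800,3),np.uint8);o[:520,:440]=A;o[:,440:800]=B;cv2.imwrite("pics/h1.png",o)
a=S["color"][220:310,175:245,::-1];b=T["color"][140:215,415:490,::-1]
A=f(a,5);B=f(b,5);o=np.zeros((450,800,3),np.uint8);o[:450,:350]=A;o[:375,400:775]=B;cv2.imwrite("pics/d1.png",o)
for n,u,v,z in [("h",285,163,.12),("h2",322,120,.12),("h3",322,211,.12),("foot",452,178,.026)]: print(n,atz(T,u,v,z))
E
```

```text
h [0.68827341 0.19728197 0.12      ]
h2 [0.778968   0.12410013 0.12      ]
h3 [0.59213454 0.12090685 0.12      ]
foot [ 0.68085529 -0.1671312   0.026     ]
```

View pics/h1.png

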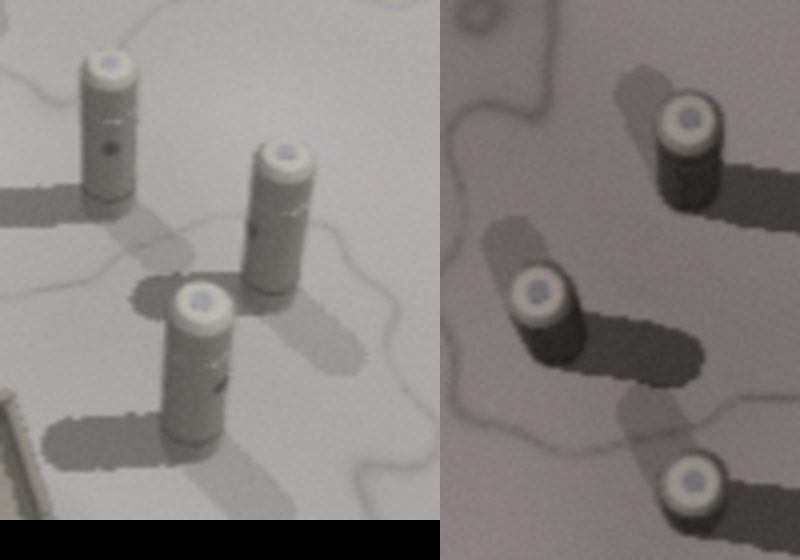

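View pics/d1.png

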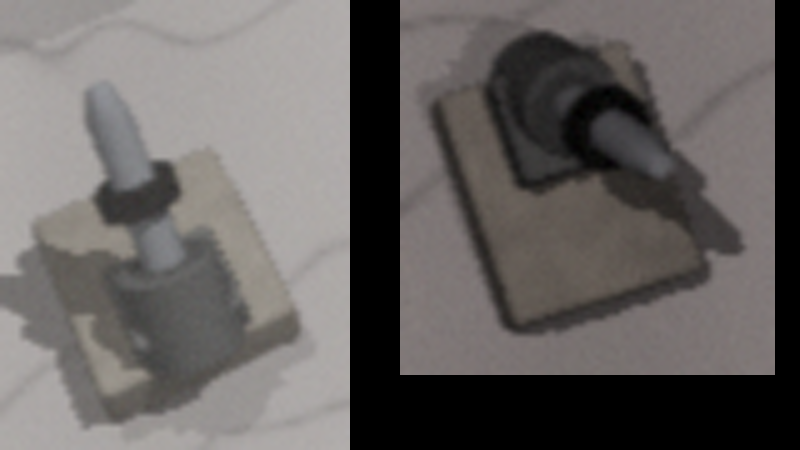

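The crop confirms it: the left handle has its top centre at top (285,163) and scene (361,219). The dock's peg tip is at scene (195,238) and top (469,173). Next I'll triangulate these.

Run:
```python
from h import *
S=get_image("scene");T=get_image("top")
print("handle top",tri((S,361.2,218.5),(T,285,163)))
print("tip",tri((S,194.8,237.4),(T,469.6,173.6)))
print("sleeve",tri((S,202.6,258.4),(T,456,165.4)))
print("root",tri((S,208,272),(T,450,161)))
f=[atz(T,*p,.026) for p in [(415+37/5,160),(415+228/5,149),(415+308/5,193),(415+115/5,205.6)]]
for k in range(4):print(f[k],np.linalg.norm(f[k]-f[k-1]),np.degrees(np.arctan2(*(f[k]-f[k-1])[1::-1])))
```

```text
handle top (array([0.68818629, 0.19806152, 0.1217162 ]), [np.float64(0.0009541700851174289), np.float64(0.0009541700851174194)])
tip (array([ 0.67107259, -0.16816142,  0.13085322]), [np.float64(0.0032394624483775753), np.float64(0.0032394624483776304)])
sleeve (array([ 0.69637458, -0.1578043 ,  0.08757046]), [np.float64(6.096347676663637e-05), np.float64(6.096347676675268e-05)])
root (array([ 0.71211279, -0.15312023,  0.05828259]), [np.float64(0.0007806347375261124), np.float64(0.0007806347375260299)])
[ 0.72048587 -0.1016244   0.026     ] 0.10739917833053335 18.23406061620479
[ 0.74711663 -0.18744812  0.026     ] 0.08986049564232192 -72.76109184010583
[ 0.6481005  -0.22112071  0.026     ] 0.10458506875485109 -161.21828241276432
[ 0.61847961 -0.13522956  0.026     ] 0.09085530686373375 109.02754475308329
```

```bash
cat >> h.py <<'E'
def row(pos,rpy,s=None):
    s=s or get_state()
    R0=R.from_euler("xyz",s["ee_rot"],degrees=True);R1=R.from_euler("xyz",rpy,degrees=True)
    d=R0.inv().apply(np.array(pos)-s["ee_pos"]);w=(R0.inv()*R1).as_rotvec(degrees=True)
    print("row",np.round(d/.5,4),np.round(w/180,4),"dist",np.linalg.norm(d),"ang",np.linalg.norm(w))
E
python3 - <<'E'
from h import *
row([.65,-.165,.26],[180,0,18])
E
```

```text
row [ 1.0297 -0.2404 -0.0578] [-0.0002  0.      0.0422] dist 0.5295046925891335 ang 7.602028843128997
```

Call:
drive_tool:
  targets: [1,0.99,-0.24,-0.058,0,0,0.042,1,0.99,-0.24,-0.058,0,0,0.042,1,0.99,-0.24,-0.058,0,0,0.042,1,0.99,-0.24,-0.058,0,0,0.042,1,0.99,-0.24,-0.058,0,0,0.042,1,0.99,-0.24,-0.058,0,0,0.042,1,0.99,-0.24,-0.058,0,0,0.042,1,0.99,-0.24,-0.058,0,0,0.042,1,0.99,-0.24,-0.058,0,0,0.042,1,0.99,-0.24,-0.058,0,0,0.042,1,0.99,-0.24,-0.058,0,0,0.042,1,0.99,-0.24,-0.058,0,0,0.042,1,0.99,-0.24,-0.058,0,0,0.042,1,0.99,-0.24,-0.058,0,0,0.042,1,0.99,-0.24,-0.058,0,0,0.042,1,0.99,-0.24,-0.058,0,0,0.042]

```text
t: 1.68
ee_pos: [0.6313, -0.1755, 0.2599]
ee_rot: [180.0, 0.1, 17.9]
ft_force: [-0.1, -0.2, -0.4]
opening: 0.999
```

Run:
```python
from h import *
import pickle
W=get_image("wrist");pickle.dump(W,open("w1.pkl","wb"))
s=get_state();print(s["t"],s["ee_pos"],s["ee_rot"],s["joint_pos"],s["ft_force"])
for n,p in [("tip",[.671,-.168,.131]),("slv",[.6964,-.1578,.0876]),("root",[.712,-.153,.0583])]:print(n,proj(W,p))
cv2.imwrite("pics/w1.png",W["color"][:,:,::-1])
a=np.array([-.5*.951,-.5*.309,.866])
row(np.array([.671,-.168,.131])+.10*a,[180,-30,18])
```

```text
1.7333 [ 0.63100432 -0.17609681  0.26009022] [1.79951323e+02 9.25189973e-02 1.78641143e+01] [ 19.78167997  30.70315899 -10.03898734  64.00903163   5.20816031
  85.74959427 -61.40116089] [ 0.36002873 -0.76246131  0.61274584]
tip [326.97478905 140.7243134 ]
slv [323.93692433 103.2559186 ]
root [323.85350157  84.76109017]
row [-0.0188  0.0093  0.085 ] [ 0.0005  0.1672 -0.0007] dist 0.04377849053791465 ang 30.09291454745051
```

View pics/w1.png

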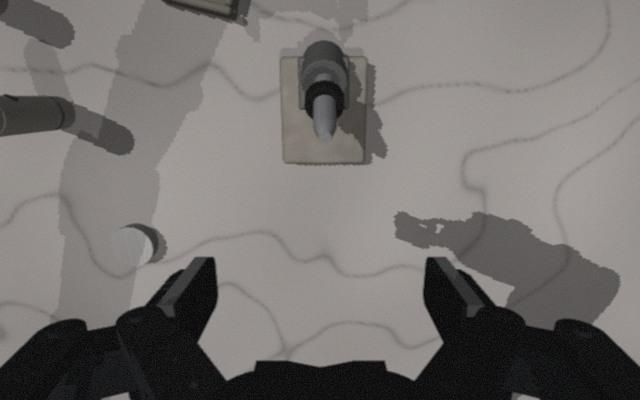

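The wrist view shows the dock square on, with the peg tip at about (324,137) and the sleeve at (324,98), 3 to 4 px from the prediction. Next, a view down the peg axis.

Call:
drive_tool:
  targets: [1,-0.019,0.009,0.085,0,0.167,0,1,-0.019,0.009,0.085,0,0.167,0,1,-0.019,0.009,0.085,0,0.167,0,1,-0.019,0.009,0.085,0,0.167,0,1,-0.019,0.009,0.085,0,0.167,0,1,-0.019,0.009,0.085,0,0.167,0,1,-0.019,0.009,0.085,0,0.167,0]

```text
t: 2.32
ee_pos: [0.6214, -0.186, 0.2177]
ee_rot: [179.9, -29.8, 17.6]
ft_force: [0.4, -0.1, 0.0]
opening: 0.999
```

Run:
```python
from h import *
import pickle
W=get_image("wrist");pickle.dump(W,open("w2.pkl","wb"))
s=get_state();print(s["t"],s["ee_pos"],s["ee_rot"],s["joint_pos"],s["ft_force"])
for n,p in [("tip",[.671,-.168,.131]),("slv",[.6964,-.1578,.0876]),("root",[.712,-.153,.0583])]:print(n,proj(W,p))
c2=W["color"][100:280,240:400,::-1]
W1=pickle.load(open("w1.pkl","rb"));c1=W1["color"][30:180,270:380,::-1]
f=lambda x,s:cv2.resize(x,None,fx=s,fy=s,interpolation=cv2.INTER_CUBIC)
o=np.zeros((600,800,3),np.uint8);o[:450,:330]=f(c1,3);o[:540,320:800]=f(c2,3);cv2.imwrite("pics/w2c.png",o)
cv2.imwrite("pics/w2.png",W["color"][:,:,::-1])
```

```text
2.3667 [ 0.62333089 -0.18466116  0.21875358] [179.85636175 -29.96935339  17.82182943] [ 41.41576272  16.77411409 -18.97871987  97.84827531 -20.08960457
  45.06647804 -36.33185527] [ 0.37651654 -0.03113268  1.20466756]
tip [317.15379785 197.48504406]
slv [315.12682311 179.10965477]
root [315.67548648 171.81764698]
```

View pics/w2.png

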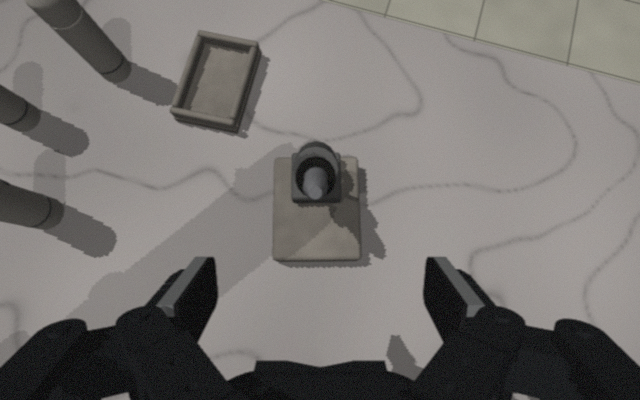

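View pics/w2c.png

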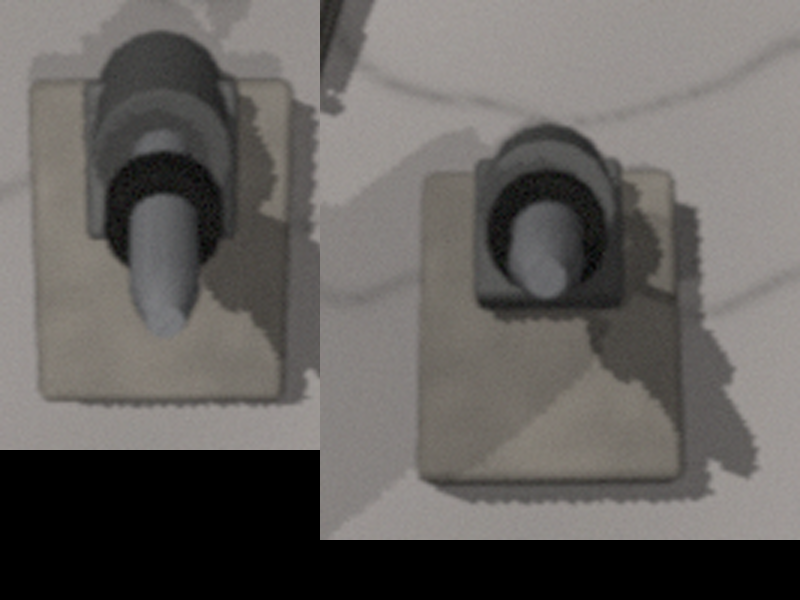

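```bash
cat > fit.py <<'E'
from h import *
import pickle
from scipy.optimize import least_squares
S=get_image("scene");T=get_image("top");W1=pickle.load(open("w1.pkl","rb"));W2=pickle.load(open("w2.pkl","rb"))
ob=[(S,(194.8,237.6),(202.6,258.4)),(T,(469.4,173.4),(456,165.4)),(W1,(325.7,136.7),(324.5,100.3)),(W2,(316,192.3),(315.7,176.7))]
def ax(az,l=30):
    az,l=np.radians([az,l]);return np.array([np.sin(l)*np.cos(az),np.sin(l)*np.sin(az),np.cos(l)])
def res(p,d=False):
    r=[]
    for i,t,s in ob:
        V=np.array(i["view"]);q=V[:3,:3]@p[:3]+V[:3,3];k=-q[2]/i["fx"]*1e3
        r+=list((proj(i,p[:3])-t)*k)+list((proj(i,p[:3]-p[4]*ax(p[3]))-s)*k)
    return np.array(r+([] if d else [(p[3]-198)/1.,(p[2]*1e3-130)/100]))
o=least_squares(res,[.671,-.168,.131,198,.05])
print(o.x,ax(o.x[3]));print(res(o.x,True).reshape(-1,4).round(1))
print("root",o.x[:3]-.085*ax(o.x[3]))
for k in range(4):
    sv=ob;ob=[x for j,x in enumerate(sv) if j!=k];print(k,least_squares(res,o.x).x);ob=sv
E
python3 fit.py
```

```text
[ 6.73033253e-01 -1.66395664e-01  1.33182992e-01  1.98697007e+02
  5.20346359e-02] [-0.47361351 -0.16028176  0.8660254 ]
[[-2.1 -1.1 -0.4  0.7]
 [-4.  -2.1  0.3 -1.3]
 [ 0.1  0.9  0.1  1.2]
 [-0.1  0.9  0.1  0.7]]
root [ 0.7132904  -0.15277171  0.05957083]
0 [ 6.72062287e-01 -1.66897666e-01  1.36516419e-01  1.98669123e+02
  5.52938375e-02]
1 [ 6.74134816e-01 -1.65440482e-01  1.32553708e-01  1.98061677e+02
  5.04046842e-02]
2 [ 6.72640740e-01 -1.66563438e-01  1.33077128e-01  1.98698907e+02
  5.19357494e-02]
3 [ 6.72633421e-01 -1.66584242e-01  1.32502380e-01  1.98663951e+02
  5.21094740e-02]
```

```bash
sed -i 's/(194.8,237.6)/(195,238.2)/;s/(469.4,173.4)/(467.8,172.9)/' fit.py; python3 fit.py
python3 - <<'E'
from h import *
row([.683,.197,.235],[180,0,18])
E
```

```text
[ 6.73676686e-01 -1.65849912e-01  1.31359857e-01  1.98386267e+02
  5.02250483e-02] [-0.47447582 -0.1577108   0.8660254 ]
[[-1.6 -0.8 -0.2  0.7]
 [-2.  -1.4  0.1 -1.1]
 [-0.2 -0.1 -0.   1.3]
 [-0.4  0.6 -0.   0.9]]
root [ 0.71400713 -0.15244449  0.0577477 ]
0 [ 6.72985051e-01 -1.66299188e-01  1.33332057e-01  1.98338352e+02
  5.30420646e-02]
1 [ 6.74431529e-01 -1.65353915e-01  1.31347627e-01  1.98073569e+02
  4.94565301e-02]
2 [ 6.73554453e-01 -1.65845075e-01  1.31054771e-01  1.98381672e+02
  4.96218707e-02]
3 [ 6.73310945e-01 -1.65934342e-01  1.30762491e-01  1.98329307e+02
  5.02285343e-02]
row [ 0.3155 -0.6855  0.1434] [ 0.0006 -0.1669  0.0002] dist 0.38404678512998736 ang 30.044954993201323
```

Call:
drive_tool:
  targets: [1,0.316,-0.686,0.143,0,-0.167,0,1,0.316,-0.686,0.143,0,-0.167,0,1,0.316,-0.686,0.143,0,-0.167,0,1,0.316,-0.686,0.143,0,-0.167,0,1,0.316,-0.686,0.143,0,-0.167,0,1,0.316,-0.686,0.143,0,-0.167,0,1,0.316,-0.686,0.143,0,-0.167,0,1,0.316,-0.686,0.143,0,-0.167,0,1,0.316,-0.686,0.143,0,-0.167,0,1,0.316,-0.686,0.143,0,-0.167,0,1,0.316,-0.686,0.143,0,-0.167,0,1,0.316,-0.686,0.143,0,-0.167,0]

```text
t: 3.57
ee_pos: [0.6825, 0.2022, 0.2346]
ee_rot: [180.0, 0.0, 18.4]
ft_force: [0.3, -1.6, 0.4]
opening: 1.0
```

Run:
```python
from h import *
import pickle
W=get_image("wrist");pickle.dump(W,open("w3.pkl","wb"))
s=get_state();print(s["t"],s["ee_pos"],s["ee_rot"],s["joint_pos"],s["ft_force"])
for n,p in [("top",[.688,.198,.125]),("bot",[.688,.198,.0])]:print(n,proj(W,p))
cv2.imwrite("pics/w3.png",W["color"][:,:,::-1])
```

```text
3.6167 [0.68315038 0.19890583 0.23482458] [1.79836270e+02 2.54080407e-02 1.81517836e+01] [-10.53517482  39.23705748 -15.20757676  54.00371112   9.71932197
  87.82577944 -94.65180615] [ 0.92782373 -1.06065119 -0.13717383]
top [328.16990869 192.78142477]
bot [325.49758272 163.18715239]
```

View pics/w3.png

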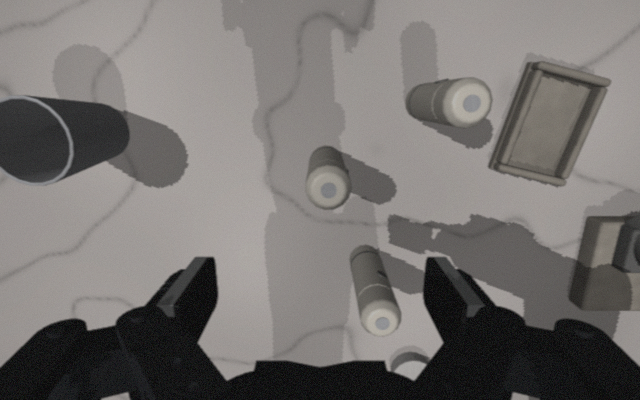

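The wrist view shows the target top at (328.5,189), standing between the fingers. The neighbours are at (470,103) and (381,322).

Run:
```python
from h import *
import pickle
W=pickle.load(open("w3.pkl","rb"))
p=atz(W,328.5,188.8,.125);print(p)
S=get_image("scene");T=get_image("top")
print(tri((S,361.2,218.5),(T,285,163),(W,328.5,188.8)))
row([.6895,.198,.14],[180,0,18]);row([.6895,.198,.07],[180,0,18])
```

```text
[0.69098655 0.19875017 0.125     ]
(array([0.68890184, 0.19814448, 0.12145944]), [np.float64(0.000994326961714189), np.float64(0.00133187403858167), np.float64(0.0012390904695865877)])
row [ 0.0126 -0.0016  0.1905] [ 0.0013  0.0001 -0.0006] dist 0.09545638730306161 ang 0.24910224811785792
row [ 0.0126 -0.0021  0.3305] [ 0.0013  0.0001 -0.0006] dist 0.16536900720491815 ang 0.24910224811785792
```

Call:
drive_tool:
  targets: [1,0.0135,-0.002,0.08,0,0,0,1,0.0135,-0.002,0.16,0,0,0,1,0.0135,-0.002,0.22,0,0,0,1,0.0135,-0.002,0.28,0,0,0,1,0.0135,-0.002,0.33,0,0,0,1,0.0135,-0.002,0.33,0,0,0,1,0.0135,-0.002,0.33,0,0,0]
  force: 60

```text
t: 4.3
ee_pos: [0.6893, 0.1955, 0.069]
ee_rot: [179.7, 0.2, 17.8]
ft_force: [1.0, -1.1, -0.0]
opening: 1.0
```

Run:
```python
from h import *
W=get_image("wrist")
s=get_state();print(s["t"],s["ee_pos"],s["ee_rot"],s["ft_force"])
cv2.imwrite("pics/w4.png",W["color"][:,:,::-1]);print(proj(W,[.69,.198,.125]))
```

```text
4.35 [0.69098406 0.19668711 0.07149652] [ 1.79730548e+02 -6.72022634e-02  1.77787531e+01] [ 0.66791457 -0.14504782  0.51973866]
[315.16033063 347.28760944]
```

View pics/w4.png

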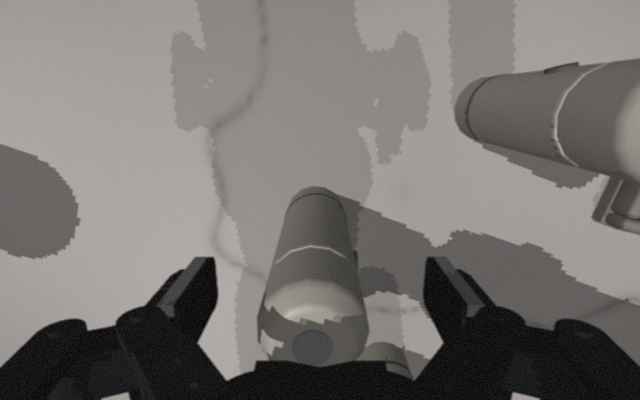

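The handle sits between the pads, with its top at (313,347) against a predicted (315,347). Closing now.

Call:
drive_tool:
  targets: [-1,0,0,0,0,0,0,-1,0,0,0,0,0,0,-1,0,0,0,0,0,0,-1,0,0,0,0,0,0,-1,0,0,0,0,0,0,-1,0,0,0,0,0,0,-1,0,0,0,0,0,0,-1,0,0,0,0,0,0]
  force: 60

```text
t: 5.02
ee_pos: [0.6918, 0.1977, 0.0733]
ee_rot: [179.8, -0.2, 17.8]
ft_force: [0.5, -0.2, 5.2]
opening: 0.407
```

Run:
```python
from h import *
W=get_image("wrist")
s=get_state();print(s["t"],s["ee_pos"],s["ee_rot"],s["ft_force"],s["opening"])
cv2.imwrite("pics/w5.png",W["color"][:,:,::-1])
row(np.array(s["ee_pos"])+[0,0,.14],[180,0,18])
```

```text
5.0667 [0.69172587 0.19764397 0.0732768 ] [179.76887866  -0.22677141  17.80017288] [-0.49216093  1.07015332  4.57831456] 0.4077088825390309
row [ 0.0011  0.0011 -0.28  ] [ 0.0013 -0.0013 -0.0011] dist 0.14000000000000004 ang 0.38073066555759094
```

View pics/w5.png

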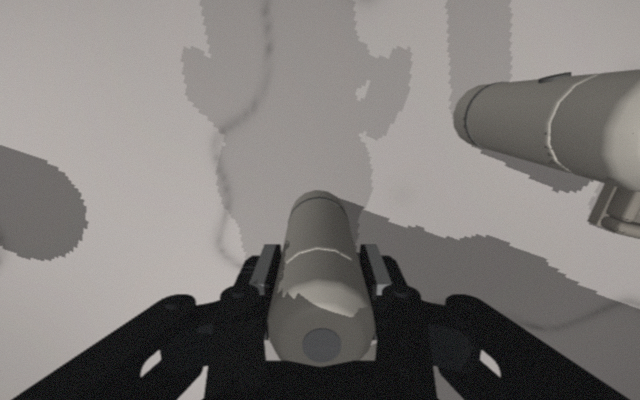

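Call:
drive_tool:
  targets: [-1,0,0,-0.08,0,0,0,-1,0,0,-0.16,0,0,0,-1,0,0,-0.24,0,0,0,-1,0,0,-0.32,0,0,0,-1,0,0,-0.33,0,0,0,-1,0,0,-0.33,0,0,0]

```text
t: 5.57
ee_pos: [0.6926, 0.1987, 0.2423]
ee_rot: [179.8, -0.7, 17.8]
ft_force: [0.0, 0.4, -2.3]
opening: 0.404
```

Run:
```python
from h import *
s=get_state();print(s["t"],s["ee_pos"],s["ee_rot"],s["ft_force"],s["opening"])
a=np.array([-.4745,-.1577,.866]);tip=np.array([.6737,-.1658,.1314])
row(tip+a*(.0733+.04),[180,-30,18.4])
```

```text
5.5667 [0.69260242 0.19874451 0.2423495 ] [179.76583359  -0.66764608  17.78709099] [ 0.02108101  0.43536477 -2.34355498] 0.4038491330760339
row [-0.3723  0.6838  0.0241] [ 0.0022  0.163  -0.003 ] dist 0.38946563396289685 ang 29.340838024484004
```

Call:
drive_tool:
  targets: [-1,-0.06,0.11,0.004,0,0.01,0,-1,-0.12,0.22,0.008,0,0.05,0,-1,-0.17,0.31,0.01,0,0.08,-0.002,-1,-0.21,0.39,0.014,0,0.11,-0.003,-1,-0.25,0.46,0.016,0.001,0.14,-0.003,-1,-0.3,0.55,0.02,0.002,0.163,-0.003,-1,-0.34,0.62,0.022,0.002,0.163,-0.003,-1,-0.37,0.675,0.024,0.002,0.163,-0.003,-1,-0.372,0.684,0.024,0.002,0.163,-0.003,-1,-0.372,0.684,0.024,0.002,0.163,-0.003,-1,-0.372,0.684,0.024,0.002,0.163,-0.003,-1,-0.372,0.684,0.024,0.002,0.163,-0.003,-1,-0.372,0.684,0.024,0.002,0.163,-0.003]

```text
t: 6.65
ee_pos: [0.6184, -0.1824, 0.2265]
ee_rot: [-179.7, -29.8, 18.3]
ft_force: [0.7, 2.1, -1.2]
opening: 0.405
```

Run:
```python
from h import *
import pickle
I={n:get_image(n) for n in("scene","top","wrist")};pickle.dump(I,open("i6.pkl","wb"))
s=get_state();print(s["t"],s["ee_pos"],s["ee_rot"],s["ft_force"],s["joint_pos"])
f=lambda x,s:cv2.resize(x,None,fx=s,fy=s,interpolation=cv2.INTER_CUBIC)
cv2.imwrite("pics/w6.png",I["wrist"]["color"][:,:,::-1])
o=np.zeros((600,800,3),np.uint8)
o[:600,:400]=f(I["scene"]["color"][170:320,140:240,::-1],4);o[:480,400:800]=f(I["top"]["color"][120:240,400:500,::-1],4);cv2.imwrite("pics/st6.png",o)
Rt=R.from_euler("xyz",s["ee_rot"],degrees=True)
for z in(.0733,-.0517):
  p=s["ee_pos"]+Rt.apply([-.0015,0,z]);print(p,[proj(I[n],p).round(1) for n in I])
```

```text
6.8 [ 0.61996899 -0.18067933  0.22853068] [-179.90177105  -29.94252566   18.57709461] [ 1.77264338  0.12135191 -2.23597928] [ 41.63209261  16.07062707 -19.06370826  97.28863507 -20.43403479
  46.8001161  -35.75753597]
[ 0.65337684 -0.16931864  0.16426568] [array([189.1, 220.5]), array([474.4, 179.4]), array([320.8, 214.5])]
[ 0.59430467 -0.18939841  0.27258134] [array([166.5, 163.4]), array([509.4, 203.4]), array([321.7, 344.9])]
```

View pics/w6.png

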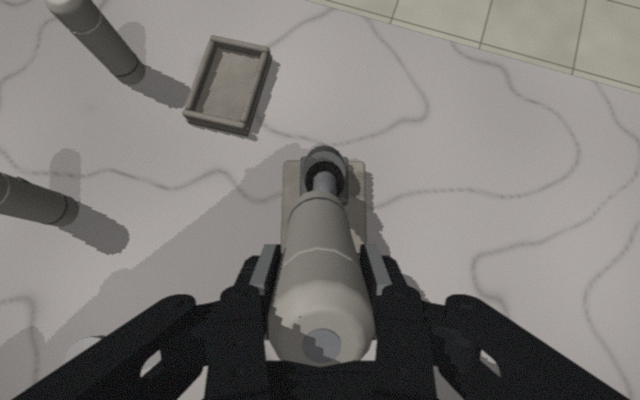

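View pics/st6.png

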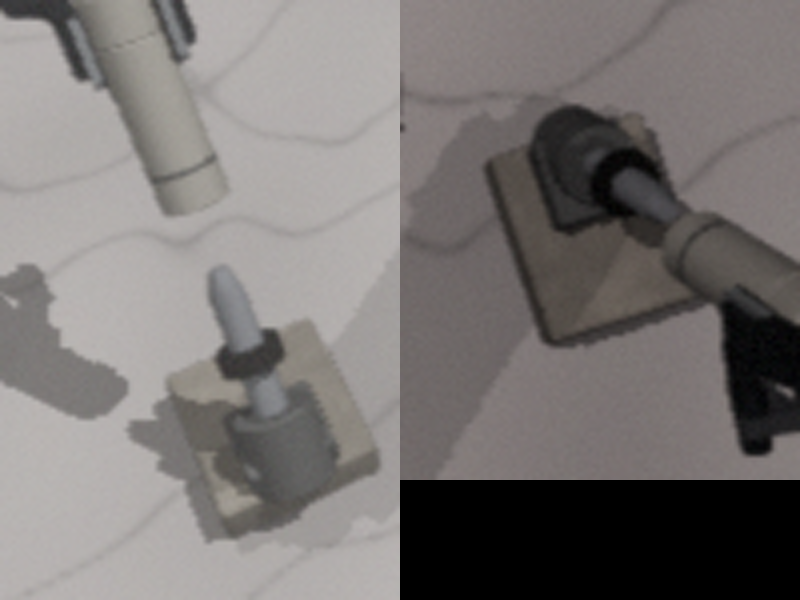

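Scene crop: the mouth is at (197,203) against a predicted (196,202), so the handle's pose in the grip is as modelled. Next I'll check the extended handle axis against the peg in the same images.

Run:
```python
from h import *
import pickle
I=pickle.load(open("i6.pkl","rb"));s=get_state()
Rt=R.from_euler("xyz",s["ee_rot"],degrees=True);z=Rt.apply([0,0,1]);print("axis",-z)
p=s["ee_pos"]+Rt.apply([-.0015,0,.0733])
tip=np.array([.6737,-.1658,.1314]);d=tip-p;print("tip in tool coords rel mouth",Rt.inv().apply(d))
a=np.array([-.4745,-.1577,.866])
for n,st in (("scene",(4,140,170,0)),("top",(4,400,120,400)),("wrist",(1,0,0,0))):
  k,x0,y0,o=st
  for dd in (.0,.04,.09,.125):
    q=proj(I[n],p+z*dd);t=proj(I[n],tip-a*(dd-.04));print(n,dd,"handle axis",((q-[x0,y0])*k+[o,0]).round(),"peg model",((t-[x0,y0])*k+[o,0]).round())
```

```text
axis [-0.47257735 -0.16063821  0.86652525]
tip in tool coords rel mouth [0.00126004 0.00320552 0.03864844]
scene 0.0 handle axis [196. 202.] peg model [190. 202.]
scene 0.04 handle axis [224. 271.] peg model [217. 271.]
scene 0.09 handle axis [256. 353.] peg model [250. 355.]
scene 0.125 handle axis [279. 410.] peg model [272. 411.]
top 0.0 handle axis [697. 238.] peg model [705. 234.]
top 0.04 handle axis [660. 212.] peg model [667. 209.]
top 0.09 handle axis [618. 183.] peg model [624. 179.]
top 0.125 handle axis [590. 164.] peg model [597. 161.]
wrist 0.0 handle axis [321. 215.] peg model [326. 213.]
wrist 0.04 handle axis [321. 198.] peg model [325. 197.]
wrist 0.09 handle axis [321. 183.] peg model [324. 181.]
wrist 0.125 handle axis [320. 174.] peg model [324. 173.]
```

Call:
drive_tool:
  targets: [-1,0.0025,0.0064,0.01,0,0,0,-1,0.0025,0.0064,0.03,0,0,0,-1,0.0025,0.0064,0.05,0,0,0,-1,0.0025,0.0064,0.06,0,0,0,-1,0.0025,0.0064,0.06,0,0,0,-1,0.0025,0.0064,0.06,0,0,0,-1,0.0025,0.0064,0.06,0,0,0,-1,0.0025,0.0064,0.06,0,0,0]

```text
t: 7.47
ee_pos: [0.6364, -0.179, 0.2037]
ee_rot: [-180.0, -30.0, 18.6]
ft_force: [-0.3, 0.2, -1.9]
opening: 0.408
```

```bash
cat > chk.py <<'E'
from h import *
import sys,pickle
tag=sys.argv[1];I={n:get_image(n) for n in("scene","top","wrist")[:int(sys.argv[2])]}
s=get_state();Rt=R.from_euler("xyz",s["ee_rot"],degrees=True);a=np.array([-.4745,-.1577,.866]);tip=np.array([.6737,-.1658,.1314])
p=s["ee_pos"]+Rt.apply([-.0015,0,.0733]);e=Rt.inv().apply(tip-p)
print(s["t"],s["ee_pos"],s["ee_rot"],"ft",s["ft_force"],"ft tool",Rt.inv().apply(s["ft_force"]),"tq",s["ft_torque"],"open",s["opening"]);print("tip rel mouth, tool coords mm",(e*1e3).round(1),"axis",-Rt.apply([0,0,1]))
if I:
  f=lambda x,s:cv2.resize(x,None,fx=s,fy=s,interpolation=cv2.INTER_CUBIC)
  o=np.zeros((600,800,3),np.uint8)
  o[:600,:400]=f(I["scene"]["color"][170:320,140:240,::-1],4)
  if len(I)>1:o[:480,400:800]=f(I["top"]["color"][120:240,400:500,::-1],4)
  cv2.imwrite(f"pics/st{tag}.png",o)
E
python3 chk.py 7 2
```

```text
7.5667 [ 0.63633088 -0.17901306  0.20371724] [-179.95855107  -29.97566138   18.57596997] ft [-0.22727476 -0.52929597 -2.75763349] ft tool [-1.71047874  0.43090887  2.19657245] tq [-0.26328477  0.72302713  0.00183792] open 0.4059392795216487
tip rel mouth, tool coords mm [-0.3 -0.6  9.1] axis [-0.47337172 -0.15984938  0.86623749]
```

View pics/st7.png

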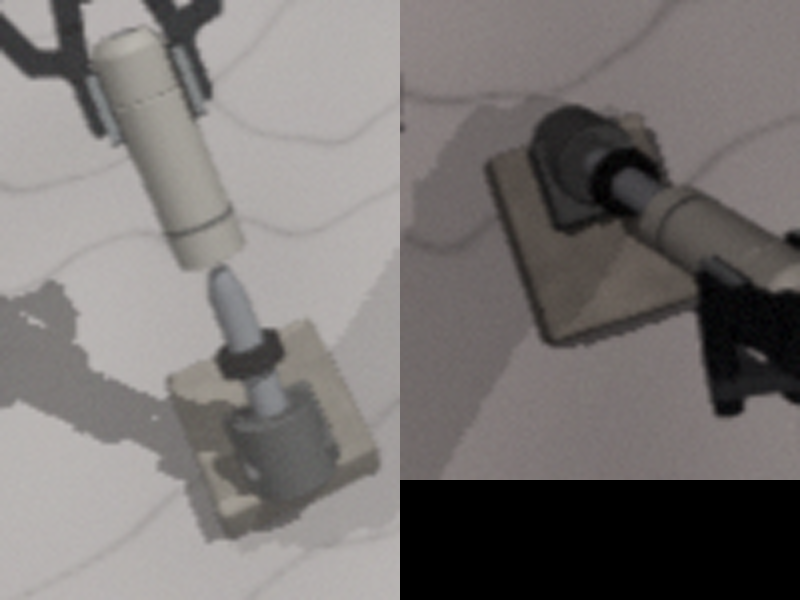

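Call:
drive_tool:
  targets: [-1,-0.0003,-0.0006,0.01,0,0,0,-1,-0.0003,-0.0006,0.02,0,0,0,-1,-0.0003,-0.0006,0.03,0,0,0,-1,-0.0003,-0.0006,0.04,0,0,0,-1,-0.0003,-0.0006,0.044,0,0,0,-1,-0.0003,-0.0006,0.044,0,0,0]

```text
t: 8.07
ee_pos: [0.6467, -0.1749, 0.1838]
ee_rot: [-179.9, -30.0, 18.6]
ft_force: [-0.4, 0.4, -1.7]
opening: 0.407
```

```bash
python3 chk.py 8 2
```

```text
8.1667 [ 0.64653919 -0.17506263  0.18439533] [-179.93131318  -29.96402676   18.57706192] ft [-0.29894636 -0.28200683 -1.85734176] ft tool [-1.25098876  0.17378028  1.42247768] tq [-0.263186    0.7194494  -0.02097282] open 0.4032135902104149
tip rel mouth, tool coords mm [ -0.1  -0.1 -13.1] axis [-0.47305026 -0.1602529   0.86633854]
```

View pics/st8.png

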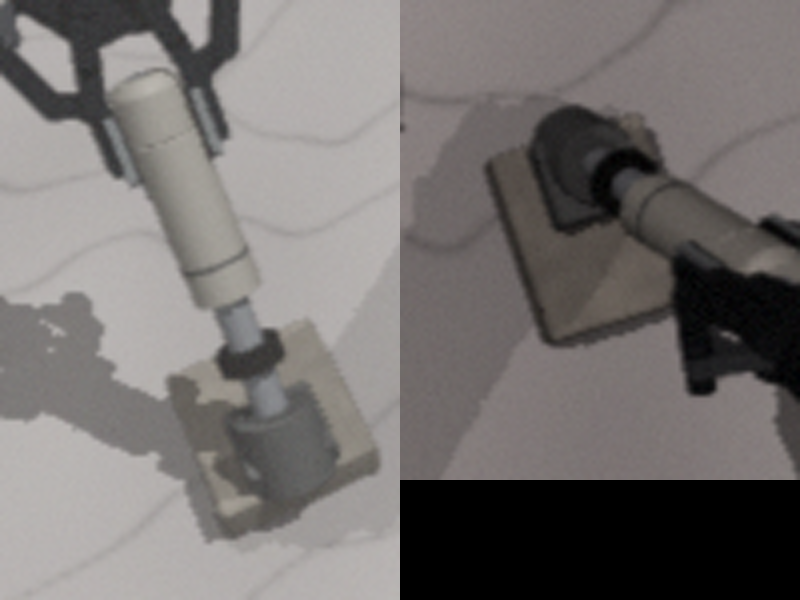

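Call:
drive_tool:
  targets: [-1,0,0,0.01,0,0,0,-1,0,0,0.02,0,0,0,-1,0,0,0.03,0,0,0,-1,0,0,0.04,0,0,0,-1,0,0,0.044,0,0,0,-1,0,0,0.044,0,0,0]

```text
t: 8.67
ee_pos: [0.6572, -0.1714, 0.1647]
ee_rot: [-179.9, -30.0, 18.6]
ft_force: [0.8, -0.7, -2.0]
opening: 0.405
```

```bash
python3 chk.py 9 1; python3 chk.py 9 0
```

```text
8.7167 [ 0.65708337 -0.17149021  0.16500541] [-179.91605656  -29.95727071   18.57349588] ft [ 0.85675442  0.31443759 -2.35013741] ft tool [-0.38314771 -0.02151563  2.49174234] tq [-0.3600016   0.57888589 -0.00450179] open 0.4094593956672095
tip rel mouth, tool coords mm [ -0.1  -0.  -35.4] axis [-0.47287841 -0.16044327  0.86639712]
8.7167 [ 0.65708337 -0.17149021  0.16500541] [-179.91605656  -29.95727071   18.57349588] ft [ 0.85675442  0.31443759 -2.35013741] ft tool [-0.38314771 -0.02151563  2.49174234] tq [-0.3600016   0.57888589 -0.00450179] open 0.4094593956672095
tip rel mouth, tool coords mm [ -0.1  -0.  -35.4] axis [-0.47287841 -0.16044327  0.86639712]
```

View pics/st9.png

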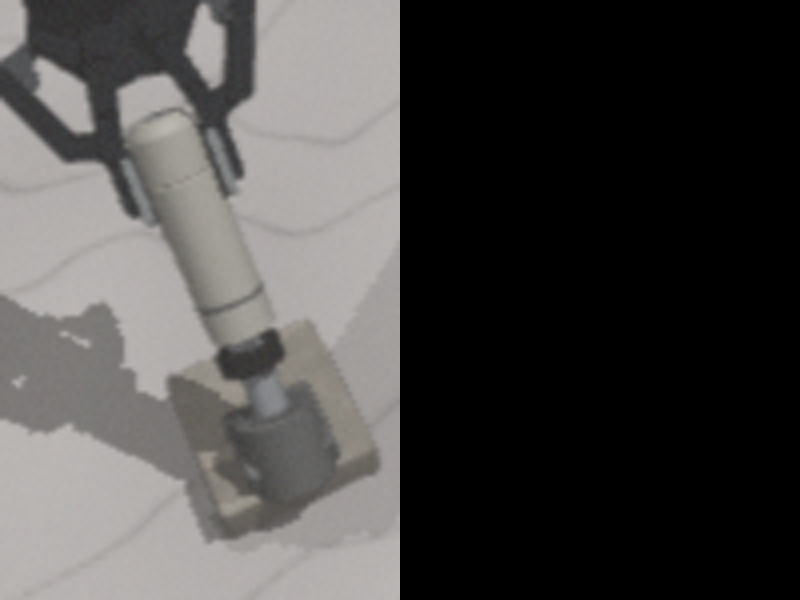

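The mouth sits a few mm above the sleeve, and the side forces are negligible. The free axial baseline in tool z is about +2 N. Starting the push.

Call:
drive_tool:
  targets: [-1,0,0,0.004,0,0,0,-1,0,0,0.008,0,0,0,-1,0,0,0.012,0,0,0,-1,0,0,0.016,0,0,0,-1,0,0,0.02,0,0,0,-1,0,0,0.024,0,0,0]

```text
t: 9.22
ee_pos: [0.6628, -0.1698, 0.155]
ee_rot: [-179.9, -30.0, 18.6]
ft_force: [-2.9, 0.2, 1.6]
opening: 0.407
```

```bash
cat > f.py <<'E'
from h import *
# axial force, averaged over camera-call periods
import sys
v=[]
for k in range(int(sys.argv[1])):
    if k: get_image("wrist")
    s=get_state();Rt=R.from_euler("xyz",s["ee_rot"],degrees=True);v.append(Rt.inv().apply(s["ft_force"]))
tip=np.array([.6737,-.1658,.1314]);p=s["ee_pos"]+Rt.apply([-.0015,0,.0733])
print(s["t"],"tool f",np.mean(v,0).round(2),"each z",np.array(v)[:,2].round(1),"mouth rel",(Rt.inv().apply(tip-p)*1e3).round(2),"rot",s["ee_rot"].round(1),"open",round(s["opening"],3))
E
python3 f.py 3
```

```text
9.3167 tool f [-1.44 -0.16 -2.86] each z [-2.7 -3.2 -2.7] mouth rel [ -0.23  -0.27 -47.29] rot [-179.9  -30.    18.6] open 0.407
```

Call:
drive_tool:
  targets: [-1,0,0,0.003,0,0,0,-1,0,0,0.006,0,0,0,-1,0,0,0.009,0,0,0,-1,0,0,0.012,0,0,0]

```text
t: 9.65
ee_pos: [0.6658, -0.1688, 0.1495]
ee_rot: [-179.9, -30.0, 18.6]
ft_force: [-2.9, -0.3, 1.6]
opening: 0.405
```

```bash
python3 f.py 3
```

```text
9.75 tool f [-1.05 -0.09 -3.39] each z [-2.8 -3.9 -3.4] mouth rel [ -0.25  -0.31 -53.51] rot [-179.9  -30.    18.6] open 0.406
```

Sliding at about 5 N of push. From here I'll go in steps of about 2 mm, since the stop lies somewhere past 54 mm from the tip.

Call:
drive_tool:
  targets: [-1,0,0,0.002,0,0,0,-1,0,0,0.004,0,0,0,-1,0,0,0.005,0,0,0]

```text
t: 10.0
ee_pos: [0.6671, -0.1683, 0.1471]
ee_rot: [-179.9, -30.0, 18.6]
ft_force: [-2.9, -0.3, 1.7]
opening: 0.407
```

```bash
python3 f.py 3
```

```text
10.1 tool f [-1.4  -0.86 -2.87] each z [-2.9 -3.5 -2.2] mouth rel [ -0.22  -0.33 -56.13] rot [-179.9  -30.    18.6] open 0.401
```

Call:
drive_tool:
  targets: [-1,0,0,0.002,0,0,0,-1,0,0,0.004,0,0,0,-1,0,0,0.005,0,0,0]

```text
t: 10.35
ee_pos: [0.6683, -0.1679, 0.1449]
ee_rot: [-179.9, -30.0, 18.6]
ft_force: [-2.6, -0.8, 2.5]
opening: 0.41
```

```bash
python3 f.py 3
```

```text
10.45 tool f [-0.89 -0.47 -2.98] each z [-3.5 -3.3 -2.1] mouth rel [ -0.19  -0.3  -58.76] rot [-179.9  -30.    18.6] open 0.404
```

Call:
drive_tool:
  targets: [-1,0,0,0.002,0,0,0,-1,0,0,0.004,0,0,0,-1,0,0,0.005,0,0,0]

```text
t: 10.7
ee_pos: [0.6696, -0.1676, 0.1427]
ee_rot: [-179.9, -30.0, 18.6]
ft_force: [-3.3, 0.6, 2.9]
opening: 0.407
```

```bash
python3 f.py 3
```

```text
10.8 tool f [-1.16 -0.72 -4.96] each z [-4.  -5.3 -5.7] mouth rel [ -0.27  -0.38 -61.19] rot [-179.9  -30.    18.6] open 0.406
```

Call:
drive_tool:
  targets: [-1,0,0,0.001,0,0,0,-1,0,0,0.0025,0,0,0,-1,0,0,0.0025,0,0,0]

```text
t: 11.05
ee_pos: [0.6701, -0.1675, 0.1419]
ee_rot: [-179.9, -30.0, 18.6]
ft_force: [-5.0, -0.6, 4.7]
opening: 0.407
```

```bash
python3 f.py 4
```

```text
11.2 tool f [-1.82 -1.61 -6.5 ] each z [-6.5 -6.9 -6.3 -6.3] mouth rel [ -0.39  -0.43 -62.18] rot [-179.9  -30.    18.6] open 0.406
```

Call:
drive_tool:
  targets: [-1,0,0,0.001,0,0,0,-1,0,0,0.0025,0,0,0,-1,0,0,0.0025,0,0,0]

```text
t: 11.45
ee_pos: [0.6706, -0.1674, 0.1413]
ee_rot: [-180.0, -30.0, 18.6]
ft_force: [-5.8, -0.4, 6.0]
opening: 0.403
```

```bash
python3 f.py 4
```

```text
11.6 tool f [-1.94 -1.64 -8.5 ] each z [-8.  -8.9 -9.  -8.1] mouth rel [ -0.49  -0.47 -62.95] rot [-180.   -30.    18.6] open 0.404
```

The force now climbs at about 2.6 N/mm, so this is the stop. Push is about 10.5 N and needs roughly 3.5 N more.

Call:
drive_tool:
  targets: [-1,0,0,0.0015,0,0,0,-1,0,0,0.003,0,0,0,-1,0,0,0.004,0,0,0,-1,0,0,0.004,0,0,0]

```text
t: 11.93
ee_pos: [0.6713, -0.1672, 0.1404]
ee_rot: [-180.0, -30.0, 18.6]
ft_force: [-7.4, -0.5, 8.6]
opening: 0.411
```

```bash
python3 f.py 4
```

```text
12.0833 tool f [ -2.12  -1.71 -10.69] each z [-11.1 -10.4 -11.2 -10.1] mouth rel [ -0.64  -0.56 -64.09] rot [-180.   -30.    18.6] open 0.407
```

Call:
drive_tool:
  targets: [-1,0,0,0.0015,0,0,0,-1,0,0,0.003,0,0,0,-1,0,0,0.003,0,0,0]

```text
t: 12.33
ee_pos: [0.6717, -0.1671, 0.14]
ee_rot: [-180.0, -30.0, 18.6]
ft_force: [-8.2, 0.1, 9.5]
opening: 0.404
```

```bash
python3 f.py 4
```

```text
12.4833 tool f [ -2.48  -2.37 -12.23] each z [-12.1 -12.5 -11.7 -12.5] mouth rel [ -0.74  -0.62 -64.57] rot [-180.   -30.    18.6] open 0.408
```

Push is now about 14 N (12.2 N measured plus about 1.8 N of weight baseline). Holding the same target for over a second.

Call:
drive_tool:
  targets: [-1,0,0,0.002,0,0,0,-1,0,0,0.002,0,0,0,-1,0,0,0.002,0,0,0,-1,0,0,0.002,0,0,0,-1,0,0,0.002,0,0,0,-1,0,0,0.002,0,0,0,-1,0,0,0.002,0,0,0,-1,0,0,0.002,0,0,0,-1,0,0,0.002,0,0,0,-1,0,0,0.002,0,0,0,-1,0,0,0.002,0,0,0,-1,0,0,0.002,0,0,0,-1,0,0,0.002,0,0,0,-1,0,0,0.002,0,0,0,-1,0,0,0.002,0,0,0]

```text
t: 13.73
ee_pos: [0.6717, -0.1671, 0.1401]
ee_rot: [-180.0, -30.0, 18.6]
ft_force: [-9.4, -0.1, 9.9]
opening: 0.405
```

```bash
python3 f.py 6; python3 chk.py 10 2
```

```text
13.9833 tool f [ -2.66  -2.3  -12.64] each z [-13.  -12.2 -13.1 -12.8 -12.2 -12.5] mouth rel [ -0.76  -0.6  -64.6 ] rot [-180.   -30.    18.6] open 0.41
14.0833 [ 0.67164989 -0.16714015  0.14008653] [-179.98884924  -29.95278321   18.6241522 ] ft [-9.49607109  0.20866148  9.37413209] ft tool [ -3.05878162  -3.23283712 -12.58117154] tq [0.08530253 1.2968086  0.34314813] open 0.4050737972815495
tip rel mouth, tool coords mm [ -0.8  -0.6 -64.6] axis [-0.47307831 -0.15963585  0.86643714]
```

View pics/st10.png

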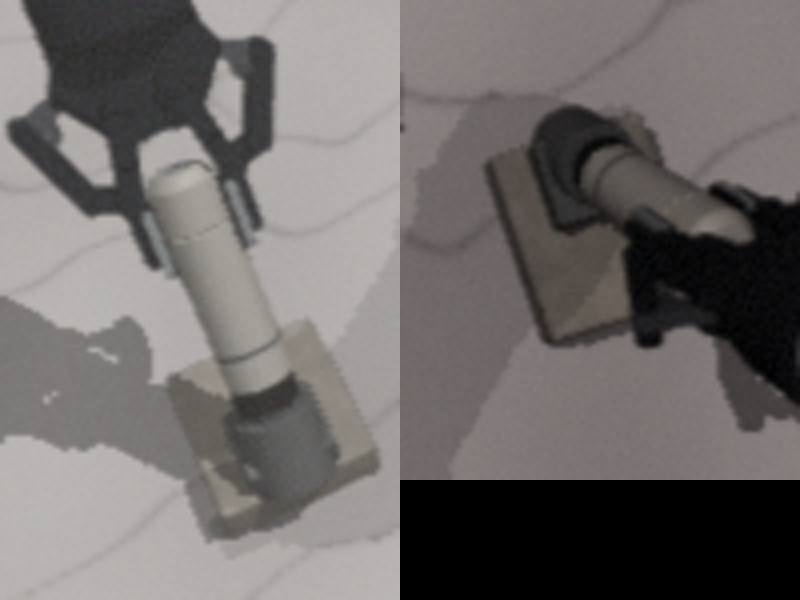

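The sleeve is pushed into the housing and the handle seated. The push has held at about 14.4 N for over 1.5 s. Letting go.

Call:
drive_tool:
  targets: [-1,0,0,0,0,0,0,1,0,0,0,0,0,0,1,0,0,0,0,0,0,1,0,0,0,0,0,0,1,0,0,0,0,0,0,1,0,0,0,0,0,0,1,0,0,0,0,0,0,1,0,0,0,0,0,0,1,0,0,0,0,0,0,1,0,0,0,0,0,0]

```text
t: 14.92
ee_pos: [0.6717, -0.1672, 0.14]
ee_rot: [-180.0, -30.0, 18.6]
ft_force: [-0.4, -0.3, -0.6]
opening: 0.999
```

```bash
python3 f.py 2
python3 - <<'E'
from h import *
W=get_image("wrist");cv2.imwrite("pics/w11.png",W["color"][:,:,::-1])
E
python3 chk.py 11 2
```

```text
14.9667 tool f [-0.73  0.45 -0.09] each z [ 0.3 -0.4] mouth rel [ -0.83  -0.62 -64.6 ] rot [-180.   -30.    18.6] open 0.998
15.1167 [ 0.67166439 -0.16718269  0.14015538] [-179.99377031  -29.95755906   18.62319958] ft [ 0.73954179 -0.13653807  0.38924005] ft tool [ 0.76377954  0.36555537 -0.00908913] tq [-0.19990449  0.54353851 -0.00976091] open 1.0002622278747992
tip rel mouth, tool coords mm [ -0.8  -0.7 -64.5] axis [-0.47317683 -0.15956966  0.86639553]
```

View pics/w11.png

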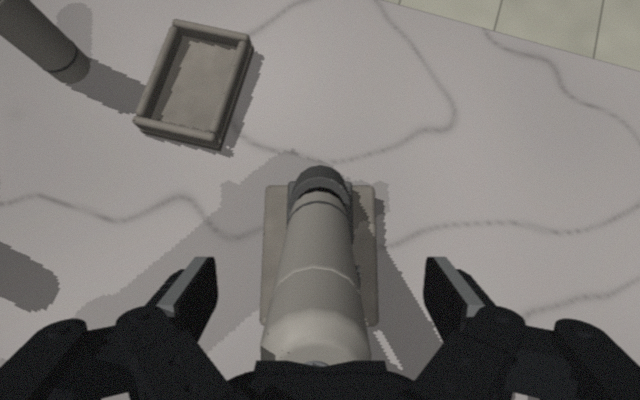

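View pics/st11.png

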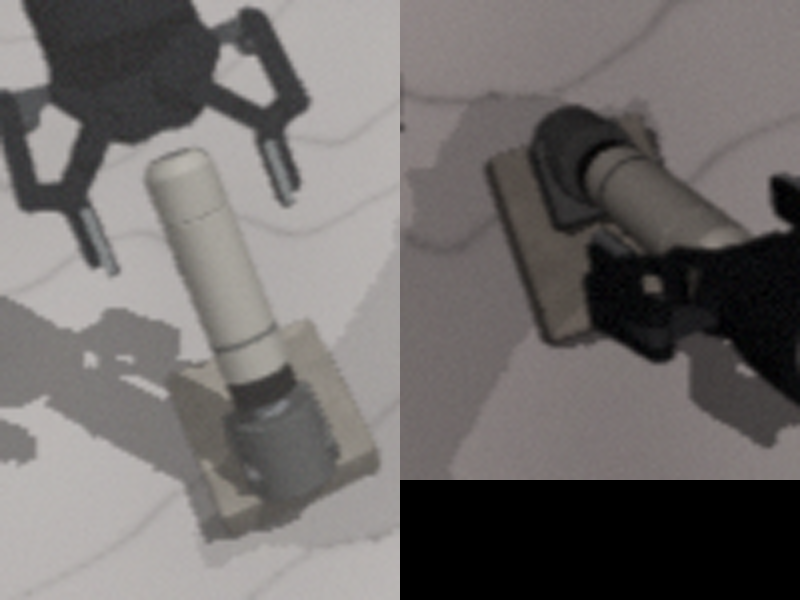

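The gripper is fully open and the handle hangs on the sleeve, clear of both fingers. Retreating along the axis.

Call:
drive_tool:
  targets: [1,0,0,-0.03,0,0,0,1,0,0,-0.09,0,0,0,1,0,0,-0.16,0,0,0,1,0,0,-0.23,0,0,0,1,0,0,-0.3,0,0,0,1,0,0,-0.36,0,0,0,1,0,0,-0.36,0,0,0,1,0,0,-0.36,0,0,0,1,0,0,-0.36,0,0,0]

```text
t: 15.87
ee_pos: [0.5862, -0.1955, 0.2955]
ee_rot: [-180.0, -29.9, 18.6]
ft_force: [1.1, 0.1, 0.1]
opening: 0.998
```

```bash
python3 chk.py 12 2
python3 - <<'E'
from h import *
W=get_image("scene");cv2.imwrite("pics/s12.png",W["color"][:,:,::-1])
E
```

```text
15.9667 [ 0.58605934 -0.19476058  0.29409322] [-179.80345892  -29.83785488   18.6065197 ] ft [-1.16131302 -0.32062941 -0.20611664] ft tool [-1.14600646 -0.06810539 -0.4194831 ] tq [-0.17970703  0.45695136  0.00440298] open 1.0026952315292599
tip rel mouth, tool coords mm [  0.6   1.2 113.7] axis [-0.47044417 -0.16200102  0.86743181]
```

View pics/s12.png

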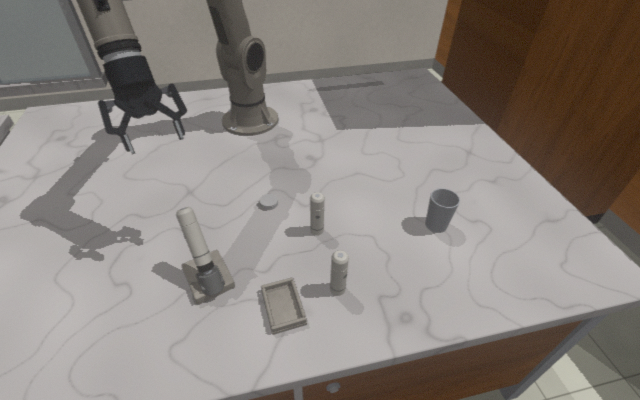

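View pics/st12.png

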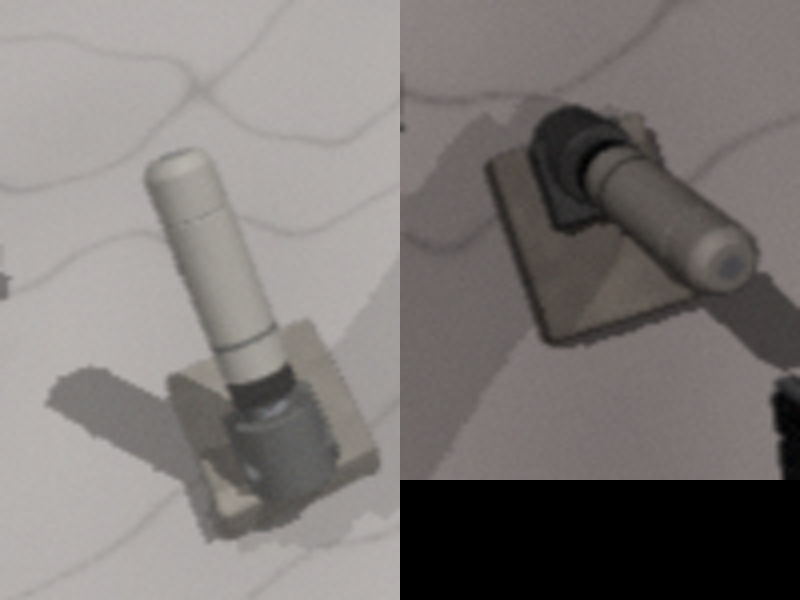

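The handle hangs on the peg at scene (197,237), with its mouth on the sleeve. The other handles, the tin, the dish and the tumbler are where they were. Handing in.

```bash
python3 -c "
from station import *
print(job_done())"
```

```text
the job is handed in; nothing more can be done
None
```

The leftmost flosser handle (robot's left, about x 0.690, y 0.198) now hangs on the dock's slanted peg. I handed the job in at about 16 s of the 51 s allowed.

- **Sliding on:** The handle went on along the peg axis. The sleeve slid at about 5 N of push.
- **Finding the stop:** From about 60 mm below the peg tip the push began to climb, by about 2.6 N per mm where measured most closely (2.5 expected), so I took that as the stop.
- **Seating:** I raised the push to about 14 N and held it for over 1.5 s. Readings during the hold were 12 to 13 N plus about 1.4 N of handle weight, and no reading came near 22 N. I then opened the gripper and backed off along the axis.
- **Last checks:** The tool force was near zero after release. The pictures show the handle resting on the sleeve. The tumbler, soap dish, tin and the two look-alike handles look unmoved.
- **What disagreed:** My first peg-tip readings differed by about 3 mm between cameras. The wrist views and a refit settled that before the insertion. Side force reached about 4 N during the seating push, likely the bore bearing lightly on the peg.

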